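# Hang the ink ladle in the mixing pot and draw the splash wing in one setting

### The arm

A 7-joint arm with a two-finger parallel gripper is mounted at the origin on a cart in front of the work surface, level with it; the furniture and walls round the work are solid. World frame = base frame: x ahead of the robot, y to its left, z up, the work surface at z = 0. Lengths are in m, angles in rad, forces in N, time in s.
With the tool pointing down it reaches from about 0.4 to 0.85 m from the base axis. Payload 10.4 kg.
Tool frame: the origin (TCP) lies at the very end of the fingers, on their centre line; the grasp point (between the pads) lies 19 mm behind it (grasp_offset is the distance from the TCP to the grasp point, in m); z points along the fingers, y is the line along which they close (so a half turn about z gives the same grasp; the last joint's range is limited). The gripper opens to 85 mm and grips with 20 to 120 N. Pads are 22 mm wide; open, the fingers measure 114 mm over their backs; the gripper's body (76 mm by 85 mm) begins 54 mm behind the grasp point. The pads swing forward as they close: fully open they stand 13 mm farther back than shut.
Start: joints at [1.09, 0.332, -0.065, 1.46, 0.022, 1.35, -0.088], TCP at [0.276, -0.561, 0.209] pointing down, gripper open.
Joint ranges: [-2.6, 2.6], [-0.5, 2.12], [-1.47, 1.34], [0.16, 2.42], [-1.27, 4.41], [0.06, 2.06], [-2.6, 2.6]. Speed limits (rad/s): [2.22, 2.22, 2.79, 2.79, 3.14, 3.14, 3.14].

### API

Orientations are given as a unit quaternion [x, y, z, w].
In Python, from workcell import * gives the robot as it stands.
- The arm moves only by the tool jog_arm, never from a script. Its argument "plan" is a list of rows, each a list of 3 entries, a list of its own where there are three numbers: the turn, a rotation vector about the tool's x, y, z in rad, then the shift along the tool's x, y, z in m, then the finger opening in m, from 0 to 0.0854. A call has 1 to 8 rows; each row is the pose to reach, as a shift and turn from the pose commanded when the call began, along the tool's axes at that moment; what a row does not reach only later rows make up. A row lasts 1/12 s, in which the tool goes at most 41.7 mm and 7.16 degrees, less where a joint would pass 70% of its speed; a pose out of reach is approached as far as the arm can. A call with a gripper value outside its range is refused whole. The fingers move at their own pace and stop on an object; "force" is the grip in N (left out, the last holds). Time passes only in rows, so rows that repeat a pose let the fingers close. It gives the time, the measured TCP pose, the force, the opening and the grip force at its end, in the units of the state.
- get_obs(): the state, without advancing time (a new reading comes with each control period).
- camera(name): name is "side" or "top" or "wrist"; returns a dict with "img" (400x640x3 uint8, red, green, blue), "mtx" (3x3 intrinsics, pixels), "extrinsics" (4x4, takes a point from camera to world coordinates). Camera axes: x right, y down, z forward; pixel columns grow to the right and rows downward; lengths in m; the calibration is good to about 2 mm. A picture is of the moment at which its call begins. There is no depth.
- hand_in(): hands the job in; it is judged then, once.
The state is a dict: "clock": time; "joint_pos": joint angles; "joint_velocities": joint speeds; "tau": joint torques, N m; "position": TCP position; "ee_rot": TCP orientation; "ft_force": force on the tool from outside, world axes, zero at the start; "torque": the same for the moment, N m; "grip_width": opening from 0.0 (shut) to 1.0 (fully open); "grasp_force": force on a finger pad.
Only numpy, scipy, OpenCV 4.12 (cv2) and the standard library are available. Lean on these libraries where they do the work, as an engineer would, in place of code of your own. Each camera call takes 0.05 s, during which the arm holds its last target. There are 200 camera calls.

### The job

Get the mixing station ready: lift the ladle off the white rinse tub and hang it by its own hook on the rim of the steel mixing pot, bowl inside the pot. Then draw the splash guard's wing in to its middle setting: lift the stay off its pin, swing the wing in with it and drop the middle of the stay's three holes fully over the pin, and let go. Do not drop the ladle, and leave the pots and everything else standing where they are.

Things in the scene. Friction and masses are not known exactly. Their poses are not given: they have to be found in the camera images.
- hinge (a point): Point on the upright hinge axis at the corner of the splash guard (clear sheets in aluminium frames, fixed to the table, frame tops 145 mm above it), at the stay's seated mid-thickness, 151.5 mm up. Its x and y axes are the guard's: the fixed back panel runs 270 mm from here along -y of this frame; the side wing hangs on the hinge and at the start points roughly to -x of it, towards the robot. The foot plate reaches 64 mm behind the back panel (+x), 6 mm thick.
- wing (a joint): Angle of the side wing (200 mm long from the hinge, 14 mm thick) about the upright hinge, rad; 0 = wide (as found, stay on its outer hole, 114 degrees between wing and back panel), growing as the wing swings in towards the pot; 0.68 with the middle hole on the pin, 1.21 with the inner hole on it. The wing swings easily and stays where it is left.
- wing_end (a point): Free end of the wing, at its top edge, 200 mm from the hinge.
- pin (a point): Upright steel pin, 8 mm in diameter with a domed tip, on the back panel's top rail, 100 mm from the hinge. The point is on its axis at the height of the mid-thickness of a seated stay (151.5 mm up); the pin's tip is 11.5 mm above this point. z is up.
- stay_pivot (a point): Where the stay is pivoted on the wing's top rail, 100 mm from the hinge: a swivel that lets the stay turn freely sideways and tip upward only (0 to 0.5 rad); it lies level, 4 mm above the rails, when let go, on the pin or off it.
- stay (a joint): How far the stay is tipped up from level, rad; 0 when seated. A stay resting on top of the pin stands at 0.07 or more.
- hole_inner (a point): Centre of the stay's hole nearest its pivot, 76 mm from it. The stay is a straight flat dark steel bar, 212 mm long, 24 mm wide, 5 mm thick; all three holes are 12 mm in diameter, at its mid-thickness points; +x of these frames runs along the bar from pivot to knob, z is its upper face.
- hole_middle (a point): Centre of the stay's middle hole, 122 mm from the pivot.
- hole_outer (a point): Centre of the stay's hole nearest the knob, 168 mm from the pivot; at the start it is on the pin.
- knob (a point): Centre of the dark steel ball knob, 24 mm in diameter, on a 10 mm neck on top of the stay's free end, 203 mm from the pivot and 24.5 mm above the bar's mid-thickness. The handle to lift and draw the stay by; it turns between the fingers.
- ladle_grip (a point): Centre of the ladle's wooden grip: upright, 20 (x) x 18 (y) x 62 (z) mm, the top part of the ladle (total height 183 mm, 110 g). z points up out of the grip, +x to the side of the hook. The grip's lower end is 26 mm above the hook's underside.
- ladle_hook (a point): Middle of the underside of the ladle's hook, 57 mm below the grip's centre and 10 mm from the rod's axis on +x. This point goes on the rim: the hook is a flat steel strap, 14 mm wide and 4 mm thick, that leaves the 7 mm rod and turns down, leaving 13.5 mm between rod and lip, the lip reaching 28 mm below this point. +x points out of the pot when hung, rod and bowl inside.
- ladle_bowl (a point): Centre of the ladle's bowl (44 mm across, 30 mm tall), 26.5 mm from the rod's axis on -x; the bowl's underside is 95 mm below the hook's underside.
- mix_pot: Open straight-sided bare steel pot, the wider of the two, 120 mm across (125 over the bead), 105 mm tall, 4 mm wall, empty, in the corner of the guard; origin at the centre of its underside. It stands loose.
- rinse_tub: Open white plastic tub outside the guard, 110 mm across the rim, tapering to 102 mm at the foot, 110 mm tall, 4 mm wall, empty; origin at the centre of its underside. The ladle hangs on its rim at the start. It stands loose.
- swatch_box: Bystander: small carton of swatch cards, 100 x 95 x 154 mm, the one beside the wing (one like it stands farther back); origin at the centre of its underside.
- paint_bottle: Bystander: squeeze bottle, 67 mm across, 142 mm tall; origin at the centre of its underside.
- ink_jar: Bystander: small screw-lid jar, 55 mm across and tall; origin at the centre of its underside.
Not all that is in view belongs to the job. What is shaped like the mix_pot but orange is not meant.

How it is judged:
On the way, in this order (a step that is already met when the one before it is completed fails the run):
1. the ladle hangs by its hook on the mixing pot's rim, bowl inside, let go, with the stay still on its outer hole (z of ladle_hook in the frame of mix_pot between 0.099 and 0.112 m and horizontal distance between ladle_hook and mix_pot between 0.048 and 0.07 m and horizontal distance between ladle_bowl and mix_pot below 0.05 m and angle between ladle_grip's own z axis and vertical below 0.3 rad and contact force between the fingers and ladle below 0.1 N and distance between hole_outer and pin below 0.006 m), for 0.2 s.
2. the stay is lifted clear off its pin (z of hole_outer in the frame of pin above 0.014 m and horizontal distance between hole_outer and pin above 0.008 m), for 0.05 s.
3. the middle hole is down over the pin (distance between hole_middle and pin below 0.006 m), for 0.2 s.
At the end, for the whole second after the job is handed in: Stay level, middle hole over the pin within 6 mm, wing at rest; ladle hung by its hook on the mixing pot's rim (within 7 mm in height, 10 mm sideways), within 0.3 rad of upright, bowl inside; pots upright and within 40 mm of where they stood, bystanders within 30 mm (distance between hole_middle and pin below 0.006 m and value of joint stay below 0.03 rad and z of ladle_hook in the frame of mix_pot between 0.099 and 0.112 m and horizontal distance between ladle_hook and mix_pot between 0.048 and 0.07 m and horizontal distance between ladle_bowl and mix_pot below 0.05 m and angle between ladle_grip's own z axis and vertical below 0.3 rad and angle between each of mix_pot, rinse_tub's own z axis and vertical below 0.05 rad and velocity of joint wing between -0.1 and 0.1 rad/s); the robot touches nothing.
It fails at once if a pot is shoved more than 40 mm or tipped (distance of any of mix_pot, rinse_tub from where it was at the start of the episode above 0.04 m or angle between any of mix_pot, rinse_tub's own z axis and vertical above 0.35 rad).
It fails at once if the ladle is dropped or falls over (angle between ladle_grip's own z axis and vertical above 0.9 rad or height (world z) of ladle_grip below 0.12 m).
It fails at once if a bystander is moved more than 30 mm (distance of any of swatch_box, paint_bottle, ink_jar from where it was at the start of the episode above 0.03 m).
It also fails if it takes over 54 s, if anything falls off the work surface, if the arm or the gripper's body presses on something with over 40 N, if the wrist force passes 120 N, or if a joint passes its speed limit or range.

## Working session

There is one attempt and no reset: what is moved stays moved. The work goes in short steps, Python scripts to look and compute and a tool call to move; the robot and the scene stay as the last step left them, time stands still between calls to the robot, and variables do not carry over. Pictures are saved under pics/ and viewed, at most 10 in all, crops included, and the job is handed in when it is done.

Besides the shell and the picture viewer there is one more tool, called after "Emit:" as name(argument=value, ...) on one line, values as JSON. jog_arm: Moves the arm, as the interface text tells. Its arguments: {"type":"object","properties":{"plan":{"type":"array"},"force":{"type":"number"}},"required":["plan"]}

```bash
mkdir -p pics && ls && cat > h.py <<'E'
from workcell import *
import numpy as np, cv2
from scipy.spatial.transform import Rotation as R
def snap(n,f=None):
    c=camera(n)
    if f: cv2.imwrite('pics/'+f,c['img'][:,:,::-1])
    return c
def ray(c,u,v):
    E=np.array(c['extrinsics']);d=E[:3,:3]@np.linalg.inv(c['mtx'])@[u,v,1]
    return E[:3,3],d/np.linalg.norm(d)
def onz(c,u,v,z):
    o,d=ray(c,u,v);return o+d*(z-o[2])/d[2]
def tri(rs):
    A=sum(np.eye(3)-np.outer(d,d) for o,d in rs);b=sum((np.eye(3)-np.outer(d,d))@o for o,d in rs)
    return np.linalg.solve(A,b)
def proj(c,p):
    E=np.linalg.inv(c['extrinsics']);q=c['mtx']@(E[:3,:3]@p+E[:3,3]);return q[:2]/q[2]
def totool(p):
    "world vec/point -> shift in tool axes from present tcp"
    o=get_obs();return R.from_quat(o['ee_rot']).inv().apply(np.array(p)-o['position'])
E
python3 - <<'E'
from h import *
import pickle
np.set_printoptions(precision=4,suppress=True)
o=get_obs();print(o['clock'],o['position'],o['ee_rot'],R.from_quat(o['ee_rot']).as_matrix(),o['grip_width'])
d={n:snap(n,n+'0.png') for n in('side','top')}
pickle.dump(d,open('c0.pkl','wb'))
for n in d: print(n,d[n]['extrinsics'],d[n]['mtx'])
E
```

```text
pics
0.0 [ 0.276  -0.5603  0.2086] [ 0.9739  0.2269 -0.0002 -0.0007] [[ 0.897   0.442  -0.0007]
 [ 0.442  -0.897   0.0012]
 [-0.0001 -0.0014 -1.    ]] 1.0013960875883905
side [[-0.8804 -0.2609  0.3959  0.086 ]
 [-0.4738  0.4496 -0.7572  0.9978]
 [ 0.0196 -0.8543 -0.5195  0.7944]
 [ 0.      0.      0.      1.    ]] [[450.9557   0.     315.2295]
 [  0.     450.9557 193.0118]
 [  0.       0.       1.    ]]
top [[ 0.0072 -0.9939  0.1099  0.4534]
 [-0.9998 -0.005   0.0202  0.0128]
 [-0.0195 -0.11   -0.9937  1.184 ]
 [ 0.      0.      0.      1.    ]] [[371.6735   0.     320.1516]
 [  0.     371.6735 193.3057]
 [  0.       0.       1.    ]]
```

View pics/side0.png

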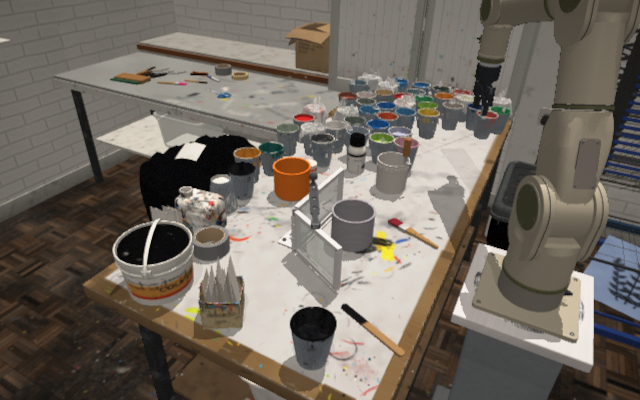

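View pics/top0.png

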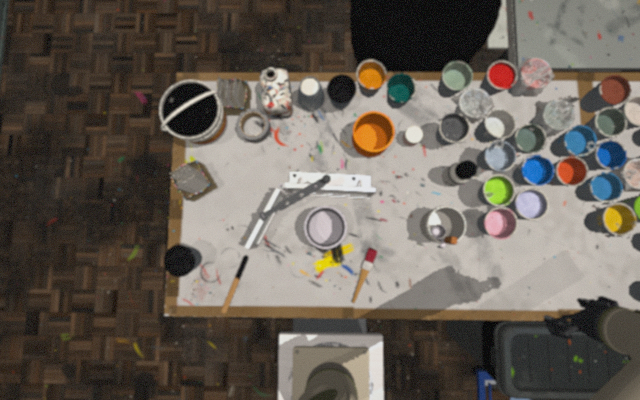

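The side view shows the guard corner near (315,215), the grey pot at (352,225), and a white tub with a brown grip at (391,172)/(408,148). The top view has the pot at (325,228), the tub at (445,223) with the grip near (452,240), and the stay running from about (262,212) to the knob at (326,180).

Pot candidates in the top view are the orange one at (373,133), the decoy, and the grey steel one at (325,228). The grey one stands inside the guard's corner, so it is the mix_pot. I'll confirm both pots in an enlarged crop.

```bash
python3 - <<'E'
from h import *
import pickle
d=pickle.load(open('c0.pkl','rb'))
a=d['top']['img'][160:270,230:480];b=d['side']['img'][120:300,260:460]
a=cv2.resize(a,None,fx=3.2,fy=3.2,interpolation=cv2.INTER_CUBIC)[:, :, ::-1]
cv2.imwrite('pics/ctop.png',a)
b=cv2.resize(b,None,fx=3.3,fy=3.3,interpolation=cv2.INTER_CUBIC)[:,:,::-1]
cv2.imwrite('pics/cside.png',b);print(a.shape,b.shape)
E
```

```text
(352, 800, 3) (594, 660, 3)
```

View pics/ctop.png

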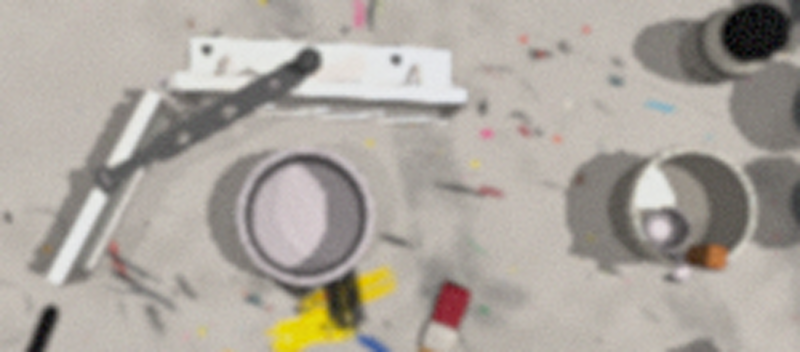

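View pics/cside.png

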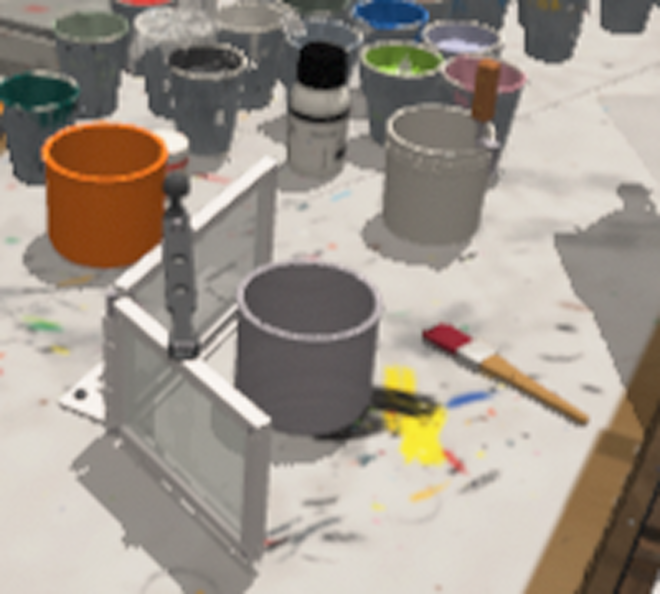

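The crops confirm both. The bare grey steel pot is in the guard corner: top crop (304,216), side crop (308,345). The white tub carries the ladle: grip at top crop (707,257), side crop (486,88); bowl at top crop (664,228). The stay runs from pivot (107,178) to knob (307,60) in the top crop.

```bash
python3 - <<'E'
from h import *
import pickle
np.set_printoptions(precision=4,suppress=True)
d=pickle.load(open('c0.pkl','rb'));T,S=d['top'],d['side']
t=lambda x,y:(230+(x+.5)/3.2-.5,160+(y+.5)/3.2-.5); s=lambda x,y:(260+(x+.5)/3.3-.5,120+(y+.5)/3.3-.5)
def both(n,a,b,z=None):
    p=tri([ray(T,*t(*a)),ray(S,*s(*b))]);print(n,'tri',p, '' if z is None else ('T',onz(T,*t(*a),z)[:2],'S',onz(S,*s(*b),z)[:2]))
both('knob',(309,60),(176,188),.176)
both('pivot',(107,178),(183,349),.155)
both('wingend',(58,277),(259,424),.145)
both('hinge',(152,95),(117,296),.145)
both('panelend',(465,97),(270,165),.145)
both('potrim',(304,217),(309,300),.105)
both('tubrim',(693,205),(435,133),.110)
# grip by brown mask
for n,c,(u0,v0,u1,v1) in (('T',T,(430,220,470,250)),('S',S,(395,130,420,165))):
    im=cv2.cvtColor(c['img'],cv2.COLOR_RGB2HSV)[v0:v1,u0:u1]
    m=((im[...,0]<18)&(im[...,1]>110)&(im[...,2]>60)).astype(np.uint8)
    k,l,st,ce=cv2.connectedComponentsWithStats(m)
    for i in range(1,k):
        if st[i,4]>10: print(n,st[i],ce[i]+[u0,v0])
bowl=onz(T,*t(664,228),.04);print('bowl',bowl, 'gripS', tri([ray(T,*t(707,257)),ray(S,*s(486,89))]))
E
```

```text
knob tri [0.6068 0.0171 0.1731] ('T', array([0.606 , 0.0169]), 'S', array([0.6047, 0.0216]))
pivot tri [0.5053 0.1927 0.1491] ('T', array([0.505 , 0.1917]), 'S', array([0.5015, 0.2   ]))
wingend tri [0.4201 0.2353 0.1407] ('T', array([0.4193, 0.234 ]), 'S', array([0.4189, 0.2406]))
hinge tri [0.5809 0.1559 0.1499] ('T', array([0.5789, 0.1553]), 'S', array([0.5875, 0.15  ]))
panelend tri [ 0.5804 -0.1204  0.1385] ('T', array([ 0.5785, -0.12  ]), 'S', array([ 0.5767, -0.109 ]))
potrim tri [0.4747 0.0214 0.1046] ('T', array([0.4734, 0.0209]), 'S', array([0.4757, 0.0224]))
tubrim tri [ 0.489 -0.328  0.104] ('T', array([ 0.4864, -0.327 ]), 'S', array([ 0.4877, -0.3153]))
T [15 16 12  8 69] [451.1884 239.4928]
S [  8   8   9  19 118] [406.678  146.7373]
bowl [ 0.4665 -0.3211  0.04  ] gripS [ 0.4418 -0.3185  0.169 ]
```

Emit:
jog_arm(plan=[[[0, 0, 0.1], [0.02, -0.011, -0.03], 0.085], [[0, 0, 0.2], [0.055, -0.031, -0.06], 0.085], [[0, 0, 0.3], [0.09, -0.05, -0.06], 0.085], [[0, 0, 0.4], [0.125, -0.07, -0.06], 0.085], [[0, 0, 0.46], [0.16, -0.09, -0.06], 0.085], [[0, 0, 0.46], [0.195, -0.11, -0.06], 0.085], [[0, 0, 0.46], [0.23, -0.13, -0.06], 0.085], [[0, 0, 0.46], [0.24, -0.135, -0.06], 0.085]])

```text
clock: 0.77
position: [0.4359, -0.3266, 0.2695]
ee_rot: [1.0, 0.003, 0.001, -0.001]
ft_force: [1.2, 0.2, 1.0]
grip_width: 0.996
grasp_force: 0.0
```

```bash
python3 - <<'E'
from h import *
import pickle
np.set_printoptions(precision=4,suppress=True)
d={n:snap(n) for n in('wrist','side','top')}
o=get_obs();print(o['clock'],o['position'],R.from_quat(o['ee_rot']).as_matrix())
pickle.dump(d,open('c1.pkl','wb'));print(d['wrist']['extrinsics'])
w=d['wrist']['img'];s=cv2.resize(d['side']['img'][120:220,350:450],(400,400),interpolation=cv2.INTER_CUBIC)
t=np.hstack([w,np.zeros((400,160,3),np.uint8)]);t=np.vstack([t,np.zeros((200,800,3),np.uint8)]);t[200:600,400:]=s;t[:400,:640][:, :400]=w[:,:400]
cv2.imwrite('pics/w1.png',w[:,:,::-1])
E
```

```text
0.9167 [ 0.4323 -0.3327  0.2692] [[ 1.      0.0003 -0.0003]
 [ 0.0003 -1.      0.    ]
 [-0.0003 -0.     -1.    ]]
[[ 0.006  -0.9577 -0.2878  0.5087]
 [-1.     -0.0061 -0.0006 -0.327 ]
 [-0.0012  0.2878 -0.9577  0.4349]
 [ 0.      0.      0.      1.    ]]
```

View pics/w1.png

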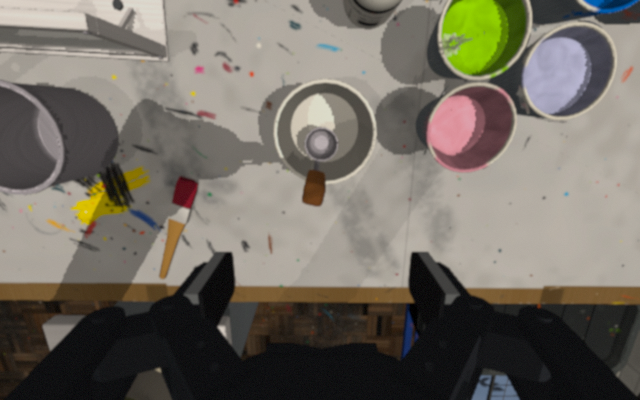

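The wrist view shows the tub rim centred at about (325,131), the bowl at (320,143) and the grip from (315,172) to (313,205). The hook side faces the robot (image down).

```bash
python3 - <<'E'
from h import *
import pickle
np.set_printoptions(precision=4,suppress=True)
d=pickle.load(open('c1.pkl','rb'));W,S,T=d['wrist'],d['side'],d['top']
def mask(c,b):
    u0,v0,u1,v1=b;im=cv2.cvtColor(c['img'],cv2.COLOR_RGB2HSV)[v0:v1,u0:u1]
    m=((im[...,0]<18)&(im[...,1]>110)&(im[...,2]>50));ys,xs=np.nonzero(m);return xs+u0,ys+v0
x,y=mask(W,(290,160,340,220))
for r in range(y.min(),y.max()+1,4): print(r,x[y==r].min(),x[y==r].max(),end=' | ')
print()
print('tub W',onz(W,325.5,131,.11),'bowl centre W',onz(W,320.5,143,.04), 'rod at rim W',onz(W,317,166,.11))
sx,sy=mask(S,(395,130,420,165));print('S',sx.mean(),sy.mean(),sy.min(),sy.max())
tx,ty=mask(T,(430,220,470,250));
print('tri centroid',tri([ray(W,x.mean(),y.mean()),ray(S,sx.mean(),sy.mean())]),tri([ray(W,x.mean(),y.mean()),ray(S,sx.mean(),sy.mean()),ray(T,tx.mean(),ty.mean())]))
g=np.array([.4418,-.3185,.167])
for dz in(-.031,.031):
  for q in ([-.01,-.009],[.01,.009]): print(dz,proj(W,g+[*q,dz]),proj(T,g+[*q,dz]),end=' ')
print('T',tx.min(),tx.max(),ty.min(),ty.max())
E
```

```text
170 310 314 | 174 308 323 | 178 307 324 | 182 306 323 | 186 305 323 | 190 304 323 | 194 304 323 | 198 303 322 | 202 305 321 | 
tub W [ 0.4876 -0.3312  0.11  ] bowl centre W [ 0.4677 -0.3257  0.04  ] rod at rim W [ 0.4501 -0.3222  0.11  ]
S 406.62068965517244 146.8793103448276 138 156
tri centroid [ 0.4421 -0.3197  0.1677] [ 0.4429 -0.3191  0.1677]
-0.031 [321.6817 188.1074] [449.9595 243.1667] -0.031 [304.0102 168.8322] [443.2257 235.8708] 0.031 [321.6723 206.6865] [457.7365 243.7196] 0.031 [299.6873 183.147 ] [450.5559 235.9603] T 445 456 237 241
```

Emit:
jog_arm(plan=[[[0, 0, 0.12], [0.006, -0.007, 0.01], 0.085], [[0, 0, 0.24], [0.01, -0.0127, 0.03], 0.085], [[0, 0, 0.24], [0.01, -0.0127, 0.055], 0.07], [[0, 0, 0.24], [0.01, -0.0127, 0.08], 0.06], [[0, 0, 0.24], [0.01, -0.0127, 0.105], 0.055], [[0, 0, 0.24], [0.01, -0.0127, 0.119], 0.05], [[0, 0, 0.24], [0.01, -0.0127, 0.119], 0.045], [[0, 0, 0.24], [0.01, -0.0127, 0.119], 0.04]], force=40)

```text
clock: 1.58
position: [0.4407, -0.322, 0.1501]
ee_rot: [0.993, -0.122, -0.001, -0.0]
ft_force: [0.6, 0.6, 1.3]
grip_width: 0.47
grasp_force: 0.0
```

Emit:
jog_arm(plan=[[[0, 0, 0], [0, 0, 0], 0.03], [[0, 0, 0], [0, 0, 0], 0.02], [[0, 0, 0], [0, 0, 0], 0.01], [[0, 0, 0], [0, 0, 0], 0.0], [[0, 0, 0], [0, 0, 0], 0.0], [[0, 0, 0], [0, 0, 0], 0.0]])

```text
clock: 2.08
position: [0.4426, -0.3214, 0.1519]
ee_rot: [0.993, -0.121, 0.001, 0.001]
ft_force: [-0.3, -0.5, 6.7]
grip_width: 0.2
grasp_force: 41.0
```

```bash
python3 - <<'E'
from h import *
import pickle
np.set_printoptions(precision=4,suppress=True)
d={n:snap(n) for n in('wrist','side','top')}
pickle.dump(d,open('c2.pkl','wb'))
o=get_obs();print(o['clock'],o['position'],o['ee_rot'],o['grip_width'],o['grasp_force'],o['ft_force'])
a=cv2.resize(d['side']['img'][100:240,330:450],(480,560),interpolation=cv2.INTER_CUBIC)
b=cv2.resize(d['wrist']['img'][60:340,240:400],(320,560),interpolation=cv2.INTER_CUBIC)
cv2.imwrite('pics/g2.png',np.hstack([a,b])[:,:,::-1])
E
```

```text
2.2333 [ 0.4426 -0.3214  0.1518] [ 0.9927 -0.1208  0.0011  0.0007] 0.20211243571673335 41.032041907310486 [0.0534 0.7304 7.3486]
```

View pics/g2.png

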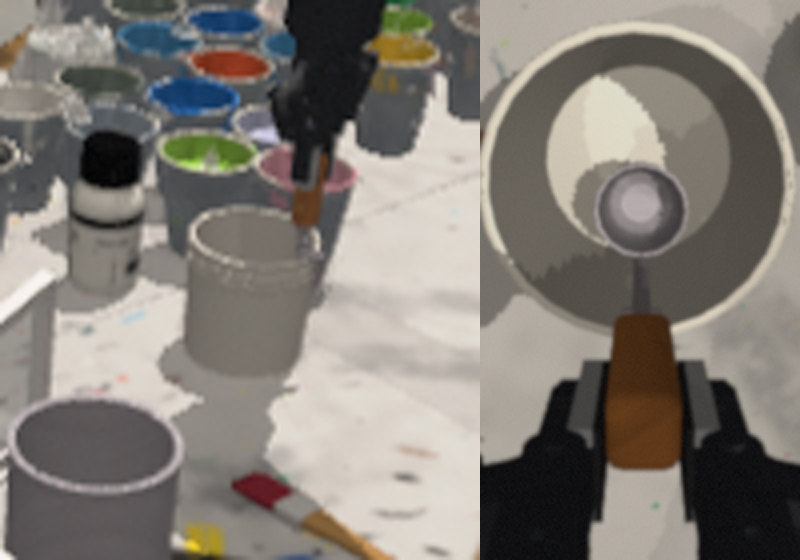

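The grip is held squarely across its 18 mm side, with the ladle centred between the pads and the bowl straight ahead in the wrist view. I'll lift it straight up and check the hold.

Emit:
jog_arm(plan=[[[0, 0, 0], [0, 0, -0.006], 0], [[0, 0, 0], [0, 0, -0.018], 0], [[0, 0, 0], [0, 0, -0.035], 0], [[0, 0, 0], [0, 0, -0.055], 0], [[0, 0, 0], [0, 0, -0.075], 0], [[0, 0, 0], [0, 0, -0.095], 0], [[0, 0, 0], [0, 0, -0.115], 0], [[0, 0, 0], [0, 0, -0.125], 0]])

```text
clock: 2.9
position: [0.4424, -0.3211, 0.2789]
ee_rot: [0.993, -0.121, 0.001, 0.001]
ft_force: [1.2, -0.7, -1.4]
grip_width: 0.202
grasp_force: 40.2
```

Emit:
jog_arm(plan=[[[0, 0, 0], [-0.003, -0.01, 0], 0], [[0, 0, 0], [-0.01, -0.033, 0], 0], [[0, 0, 0], [-0.019, -0.063, 0], 0], [[0, 0, 0], [-0.028, -0.094, 0], 0], [[0, 0, 0], [-0.037, -0.125, 0], 0], [[0, 0, 0], [-0.046, -0.156, 0], 0], [[0, 0, 0], [-0.055, -0.186, 0], 0], [[0, 0, 0], [-0.062, -0.209, 0], 0]])

```text
clock: 3.57
position: [0.4308, -0.0996, 0.2744]
ee_rot: [0.993, -0.12, -0.001, -0.0]
ft_force: [0.9, 0.2, -1.2]
grip_width: 0.201
grasp_force: 40.2
```

Emit:
jog_arm(plan=[[[0, 0, -0.09], [-0.004, -0.015, 0], 0], [[0, 0, -0.18], [-0.01, -0.035, 0], 0], [[0, 0, -0.28], [-0.017, -0.055, 0], 0], [[0, 0, -0.38], [-0.023, -0.075, 0], 0], [[0, 0, -0.48], [-0.028, -0.095, 0], 0], [[0, 0, -0.57], [-0.031, -0.103, 0], 0], [[0, 0, -0.59], [-0.031, -0.103, 0], 0], [[0, 0, -0.59], [-0.031, -0.103, 0], 0]])

```text
clock: 4.23
position: [0.4257, 0.0046, 0.2746]
ee_rot: [0.985, 0.173, -0.001, 0.0]
ft_force: [0.1, -0.6, -1.6]
grip_width: 0.201
grasp_force: 40.1
```

```bash
python3 - <<'E'
from h import *
import pickle
np.set_printoptions(precision=4,suppress=True)
d={n:snap(n) for n in('wrist','side','top')}
pickle.dump(d,open('c3.pkl','wb'))
o=get_obs();print(o['clock'],o['position'],R.from_quat(o['ee_rot']).as_matrix(),o['grip_width'],o['grasp_force'])
cv2.imwrite('pics/w3.png',d['wrist']['img'][:,:,::-1])
E
```

```text
4.3833 [0.4262 0.0035 0.275 ] [[ 0.9414  0.3373 -0.0007]
 [ 0.3373 -0.9414 -0.0002]
 [-0.0007 -0.     -1.    ]] 0.19999218685067366 40.114052295684814
```

View pics/w3.png

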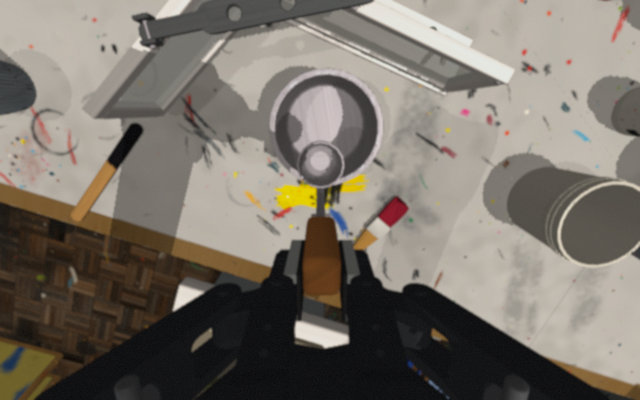

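The wrist view shows the steel pot's rim centred at about (327,126), with the ladle bowl above its near edge at (320,162). The stay lies at the top, with its pivot at (148,28) and a hole at (235,13).

```bash
cat >> h.py <<'E'
from scipy.optimize import least_squares
def rim(c,c0,z,Rr,excl=None):
    """fit rim circle (outer radius Rr): strongest radial edge near Rr, cast on plane z"""
    g=cv2.GaussianBlur(c['img'],(3,3),0).astype(float).mean(2);P=[]
    cen=np.array(c0,float)
    for it in range(4):
        P=[]
        for a in np.arange(0,2*np.pi,.05):
            if excl and excl(a): continue
            rr=np.arange(Rr-.008,Rr+.010,.0004)
            q=np.array([proj(c,[*(cen+r*np.array([np.cos(a),np.sin(a)])),z]) for r in rr]).astype(np.float32)
            if q.min()<2 or q[:,0].max()>637 or q[:,1].max()>397: continue
            v=cv2.remap(g.astype(np.float32),q[:,0],q[:,1],cv2.INTER_LINEAR)[:,0]
            dv=-(v[6:]-v[:-6]);i=dv.argmax()
            if dv[i]>15: P.append(cen+rr[i+3]*np.array([np.cos(a),np.sin(a)]))
        P=np.array(P)
        s=least_squares(lambda t:np.hypot(*(P-t[:2]).T)-t[2],[*cen,Rr],loss='soft_l1',f_scale=.001)
        cen=s.x[:2]
    return s.x,len(P),np.median(abs(s.fun))
E
python3 - <<'E'
from h import *
import pickle
np.set_printoptions(precision=4,suppress=True)
d=pickle.load(open('c3.pkl','rb'));W=d['wrist']
print('W raw',onz(W,327,126,.105))
ex=lambda a: abs(((np.degrees(a)-200+180)%360)-180)<45
print('W',rim(W,(.474,.021),.103,.0625,ex))
d0=pickle.load(open('c0.pkl','rb'))
print('T',rim(d0['top'],(.474,.021),.103,.0625));print('S',rim(d0['side'],(.474,.021),.103,.0625))
# ladle bowl position relative to tool
E=W['extrinsics'];print(E)
print('bowl top rim',onz(W,321,163,.275-.0418-.065))
c1=pickle.load(open('c1.pkl','rb'));print('tub W1',rim(c1['wrist'],(.4876,-.3312),.11,.055))
c2=pickle.load(open('c2.pkl','rb'));print('tub W2',rim(c2['wrist'],(.4876,-.3312),.11,.055,lambda a:abs(((np.degrees(a)-166+180)%360)-180)<30))
for n,p in(('pivot',(148,28)),('h_in',(235,13)),('h_mid',(289,2))): print(n,onz(W,*p,.1540))
E
```

```text
W raw [0.4803 0.0172 0.105 ]
W (array([0.4749, 0.0171, 0.0625]), 75, np.float64(0.0004084189151423584))
T (array([0.476 , 0.0195, 0.0635]), 52, np.float64(0.0003048548784611513))
S (array([0.4773, 0.0192, 0.0612]), 36, np.float64(0.0005843483267229388))
[[ 0.3405 -0.8997 -0.273   0.4946]
 [-0.9402 -0.3256 -0.0996  0.0292]
 [ 0.0007  0.2906 -0.9568  0.4399]
 [ 0.      0.      0.      1.    ]]
bowl top rim [0.4503 0.0133 0.1682]
tub W1 (array([ 0.4846, -0.3305,  0.0547]), 98, np.float64(0.0001414119713880231))
tub W2 (array([ 0.4846, -0.3304,  0.0545]), 93, np.float64(0.00015213411516933756))
pivot [0.5066 0.19   0.154 ]
h_in [0.5426 0.1234 0.154 ]
h_mid [0.5657 0.0833 0.154 ]
```

Emit:
jog_arm(plan=[[[0, 0, 0], [0.001, 0.0015, 0.01], 0], [[0, 0, 0], [0.002, 0.003, 0.025], 0], [[0, 0, 0], [0.002, 0.003, 0.045], 0], [[0, 0, 0], [0.002, 0.003, 0.065], 0], [[0, 0, 0], [0.002, 0.003, 0.08], 0], [[0, 0, 0], [0.002, 0.003, 0.09], 0], [[0, 0, 0], [0.002, 0.003, 0.09], 0], [[0, 0, 0], [0.002, 0.003, 0.09], 0]])

```text
clock: 5.05
position: [0.4293, 0.002, 0.1853]
ee_rot: [0.985, 0.173, -0.0, -0.0]
ft_force: [-0.9, 0.4, -1.2]
grip_width: 0.204
grasp_force: 40.1
```

```bash
python3 - <<'E'
from h import *
import pickle
np.set_printoptions(precision=4,suppress=True)
d={n:snap(n) for n in('wrist','side')}
pickle.dump(d,open('c4.pkl','wb'))
o=get_obs();print(o['clock'],o['position'],o['ft_force'])
W=d['wrist'];ex=lambda a: abs(((np.degrees(a)-200+180)%360)-180)<35
s=rim(W,(.475,.018),.103,.0625,ex);print(s);t=R.from_quat(o['ee_rot']).inv().apply([*(s[0][:2]-o['position'][:2]),0]);print(t)
E
```

```text
5.15 [0.4299 0.0021 0.1862] [-0.2189 -0.4129 -1.5215]
(array([0.4748, 0.0172, 0.0628]), 74, np.float64(0.0002937880578797146))
[0.0474 0.0011 0.0001]
```

Emit:
jog_arm(plan=[[[0, 0, 0], [-0.0015, 0.001, 0.002], 0], [[0, 0, 0], [-0.0015, 0.001, 0.008], 0], [[0, 0, 0], [-0.0015, 0.001, 0.015], 0], [[0, 0, 0], [-0.0015, 0.001, 0.022], 0], [[0, 0, 0], [-0.0015, 0.001, 0.028], 0], [[0, 0, 0], [-0.0015, 0.001, 0.033], 0], [[0, 0, 0], [-0.0015, 0.001, 0.036], 0], [[0, 0, 0], [-0.0015, 0.001, 0.037], 0]])

```text
clock: 5.82
position: [0.4281, 0.0009, 0.1478]
ee_rot: [0.985, 0.173, -0.0, -0.0]
ft_force: [-0.3, 0.0, -0.2]
grip_width: 0.205
grasp_force: 40.2
```

```bash
python3 - <<'E'
from h import *
import pickle
np.set_printoptions(precision=4,suppress=True)
d={n:snap(n) for n in('wrist','side')}
pickle.dump(d,open('c5.pkl','wb'))
o=get_obs();print(o['clock'],o['position'],o['ft_force'])
a=cv2.resize(d['side']['img'][140:280,280:420],(560,560),interpolation=cv2.INTER_CUBIC)
b=cv2.resize(d['wrist']['img'][60:340,260:380],(240,560),interpolation=cv2.INTER_CUBIC)
cv2.imwrite('pics/g5.png',np.hstack([a,b])[:,:,::-1])
E
```

```text
5.9167 [0.4282 0.0008 0.1483] [ 1.3313  1.0027 -1.5965]
```

View pics/g5.png

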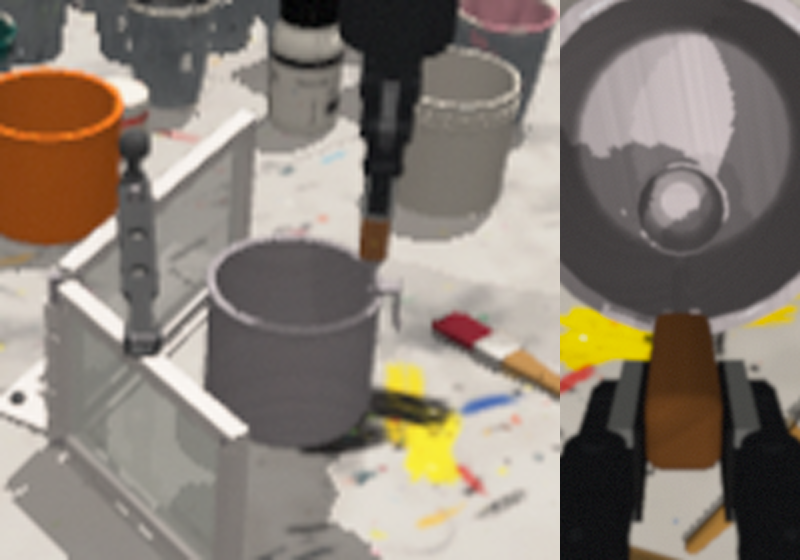

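The side crop shows the hook's lip outside the rim at (395,305), with the rod inside and the bowl in the pot. I'll lower gently until the hook rests on the rim.

Emit:
jog_arm(plan=[[[0, 0, 0], [0, 0, 0.001], 0], [[0, 0, 0], [0, 0, 0.0015], 0], [[0, 0, 0], [0, 0, 0.002], 0], [[0, 0, 0], [0, 0, 0.002], 0]])

```text
clock: 6.25
position: [0.4285, 0.0008, 0.1468]
ee_rot: [0.985, 0.173, 0.0, 0.0]
ft_force: [-0.9, -0.1, 2.7]
grip_width: 0.199
grasp_force: 40.8
```

Contact is made: the force went from about -1.5 to +2.7 N. Releasing.

Emit:
jog_arm(plan=[[[0, 0, 0], [0, 0, 0], 0.02], [[0, 0, 0], [0, 0, 0], 0.025], [[0, 0, 0], [0, 0, 0], 0.03], [[0, 0, 0], [0, 0, 0], 0.035], [[0, 0, 0], [0, 0, 0], 0.04], [[0, 0, 0], [0, 0, 0], 0.045], [[0, 0, 0], [0, 0, 0], 0.045]])

```text
clock: 6.83
position: [0.4283, 0.0008, 0.1464]
ee_rot: [0.985, 0.173, -0.0, 0.0]
ft_force: [-0.3, 0.9, -0.4]
grip_width: 0.532
grasp_force: 0.0
```

```bash
python3 - <<'E'
from h import *
import pickle
np.set_printoptions(precision=4,suppress=True)
d={n:snap(n) for n in('wrist','side','top')}
pickle.dump(d,open('c6.pkl','wb'))
o=get_obs();print(o['clock'],o['position'],o['ft_force'],o['grip_width'],o['grasp_force'])
W=d['wrist'];ex=lambda a: abs(((np.degrees(a)-200+180)%360)-180)<35
print(rim(W,(.475,.018),.103,.0625,ex))
def mask(c,b):
    u0,v0,u1,v1=b;im=cv2.cvtColor(c['img'],cv2.COLOR_RGB2HSV)[v0:v1,u0:u1]
    m=((im[...,0]<18)&(im[...,1]>110)&(im[...,2]>50));ys,xs=np.nonzero(m);return xs+u0,ys+v0
x,y=mask(W,(280,180,350,310))
for r in range(y.min(),y.max()+1,10): print(r,x[y==r].min(),x[y==r].max(),end=' | ')
E
```

```text
6.9833 [0.4283 0.0008 0.1464] [ 0.3011  0.3026 -0.2653] 0.5277563330011374 0.0
(array([0.4748, 0.0173, 0.0629]), 65, np.float64(0.0003726442529067009))
199 321 326 | 209 315 343 | 219 311 348 | 229 311 349 | 239 312 349 | 249 311 349 | 259 322 345 | Traceback (most recent call last):
  File "<stdin>", line 13, in <module>
    return umr_minimum(a, axis, None, out, keepdims, initial, where)
ValueError: zero-size array to reduction operation minimum which has no identity
```

Emit:
jog_arm(plan=[[[0, 0, 0], [0, 0, -0.01], 0.055], [[0, 0, 0], [0, 0, -0.025], 0.06], [[0, 0, 0], [0, 0, -0.05], 0.06], [[0, 0, 0], [0, 0, -0.08], 0.06], [[0, 0, 0], [0, 0, -0.11], 0.06], [[0, 0, 0], [0, 0, -0.13], 0.06], [[0, 0, 0], [0, 0, -0.13], 0.06]])

```text
clock: 7.57
position: [0.43, 0.001, 0.2814]
ee_rot: [0.985, 0.173, 0.003, 0.001]
ft_force: [0.6, -0.6, -1.1]
grip_width: 0.701
grasp_force: 0.0
```

```bash
python3 - <<'E'
from h import *
import pickle
np.set_printoptions(precision=4,suppress=True)
d={n:snap(n) for n in('wrist','side','top')}
pickle.dump(d,open('c7.pkl','wb'))
o=get_obs();print(o['clock'],o['position'],R.from_quat(o['ee_rot']).as_matrix(),o['ft_force'],o['grip_width'])
a=cv2.resize(d['side']['img'][140:280,280:420],(400,400),interpolation=cv2.INTER_CUBIC)
b=d['wrist']['img'][:,160:560]
cv2.imwrite('pics/g7.png',np.hstack([a,b])[:,:,::-1])
E
```

```text
7.7167 [0.4281 0.0008 0.2764] [[ 0.9401  0.3408  0.    ]
 [ 0.3408 -0.9401 -0.0002]
 [-0.      0.0002 -1.    ]] [-0.7936 -0.936  -0.8308] 0.7028606554180886
```

View pics/g7.png

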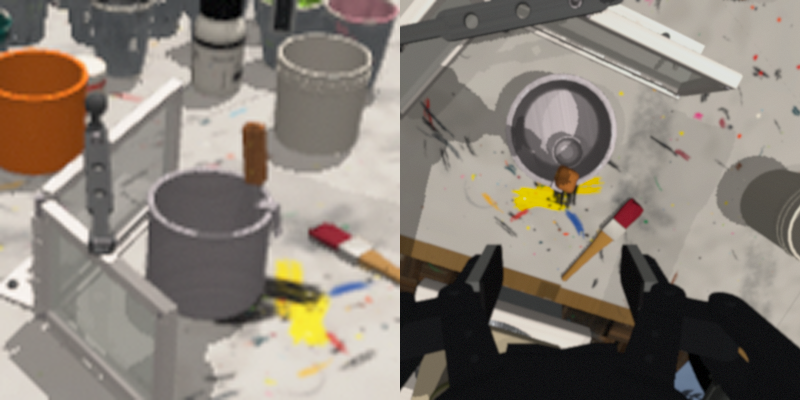

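The ladle hangs on the steel pot's rim: grip upright at side crop (255,155), hook lip outside at (275,220), bowl inside at wrist crop (566,150). Now I'll go to the stay's knob, turning the tool so the fingers close across the bar.

Emit:
jog_arm(plan=[[[0, 0, 0.11], [0.02, 0.0045, 0], 0.07], [[0, 0, 0.22], [0.045, 0.01, 0], 0.07], [[0, 0, 0.34], [0.07, 0.016, 0], 0.07], [[0, 0, 0.46], [0.095, 0.022, 0], 0.07], [[0, 0, 0.58], [0.12, 0.028, 0], 0.07], [[0, 0, 0.7], [0.145, 0.034, 0], 0.07], [[0, 0, 0.82], [0.165, 0.038, 0], 0.07], [[0, 0, 0.92], [0.1707, 0.0396, 0.005], 0.07]])

```text
clock: 8.38
position: [0.604, 0.0224, 0.2696]
ee_rot: [0.959, -0.285, -0.001, -0.0]
ft_force: [-0.1, 0.8, 0.3]
grip_width: 0.822
grasp_force: 0.0
```

Emit:
jog_arm(plan=[[[0, 0, 0.1], [0, 0, 0], 0.07], [[0, 0, 0.22], [0, 0, 0], 0.07], [[0, 0, 0.34], [0, 0, 0], 0.07], [[0, 0, 0.44], [0, 0, 0], 0.07], [[0, 0, 0.47], [0, 0, 0], 0.07], [[0, 0, 0.47], [0, 0, 0], 0.07]])

```text
clock: 8.88
position: [0.6005, 0.0205, 0.2606]
ee_rot: [0.889, -0.458, -0.009, 0.008]
ft_force: [0.5, 0.5, -1.2]
grip_width: 0.816
grasp_force: 0.0
```

```bash
python3 - <<'E'
from h import *
import pickle
np.set_printoptions(precision=4,suppress=True)
d={n:snap(n) for n in('wrist','side','top')}
pickle.dump(d,open('c8.pkl','wb'))
o=get_obs();print(o['clock'],o['position'],R.from_quat(o['ee_rot']).as_matrix(),o['joint_pos'],o['ft_force'])
W=d['wrist']
for n,p in(('knob',(.6068,.0171,.176)),('pin',(.5886,.0465,.1515)),('piv',(.5066,.19,.1515)),('hinge',(.59,.15,.1515)),('mid',(.5657,.0833,.154)),('pot',(.4748,.0172,.105)),('tcp',tuple(o['position']))): print(n,proj(W,np.array(p)))
# holes from earlier wrist view c7
c7=pickle.load(open('c7.pkl','rb'))['wrist']
for p in((232,22),(282,11),(335,3)): print(onz(c7,*p,.154))
g=cv2.cvtColor(W['img'],cv2.COLOR_RGB2GRAY);print(W['extrinsics'])
E
```

```text
9.0333 [0.6006 0.022  0.2609] [[ 0.5838 -0.8116 -0.0224]
 [-0.8119 -0.5838 -0.0074]
 [-0.0071  0.0225 -0.9997]] [-0.2719  0.2737  0.196   1.4365 -0.0474  1.4595 -2.5948] [-0.2078  1.132   0.0495]
knob [314.3736 190.4969]
pin [312.3375 217.959 ]
piv [299.2645 353.6362]
hinge [255.0254 292.7401]
mid [310.0692 258.9963]
pot [406.4069 236.8006]
tcp [318.2292 240.1516]
[0.5417 0.123  0.154 ]
[0.5645 0.0848 0.154 ]
[0.5857 0.0441 0.154 ]
[[-0.8148 -0.5479 -0.1897  0.6464]
 [-0.5793  0.7823  0.2288 -0.039 ]
 [ 0.023   0.2963 -0.9548  0.4253]
 [ 0.      0.      0.      1.    ]]
```

Joint 7 is at its range limit here. I'll turn back to about -40° yaw, which suits the bar's final direction, and then look.

Emit:
jog_arm(plan=[[[0, 0, -0.12], [0, 0, 0], 0.07], [[0, 0, -0.24], [0, 0, 0], 0.07], [[0, 0, -0.35], [0, 0, 0], 0.07], [[0, 0, -0.35], [0, 0, 0], 0.07]])

```text
clock: 9.37
position: [0.6009, 0.021, 0.2614]
ee_rot: [0.956, -0.292, -0.01, 0.006]
ft_force: [0.5, -0.5, 0.3]
grip_width: 0.822
grasp_force: 0.0
```

```bash
python3 - <<'E'
from h import *
import pickle
np.set_printoptions(precision=4,suppress=True)
d={n:snap(n) for n in('wrist','side','top')}
pickle.dump(d,open('c8.pkl','wb'))
o=get_obs();print(o['clock'],o['position'],R.from_quat(o['ee_rot']).as_matrix(),o['joint_pos'][6],o['ft_force'])
W=d['wrist'];print('knob',proj(W,np.array([.6068,.0171,.176])))
a=cv2.resize(W['img'][140:370,200:400],(521,600),interpolation=cv2.INTER_CUBIC)
b=cv2.resize(d['side']['img'][155:255,275:345],(210,300),interpolation=cv2.INTER_CUBIC)
e=cv2.resize(d['top']['img'][165:225,255:345],(270,180),interpolation=cv2.INTER_CUBIC)
I=np.zeros((600,800,3),np.uint8);I[:,:521]=a;I[:300,525:735]=b;I[310:490,525:795]=e
cv2.imwrite('pics/k8.png',I[:,:,::-1])
E
```

```text
9.5167 [0.601  0.0205 0.2617] [[ 0.8231 -0.5676 -0.0211]
 [-0.5678 -0.8232 -0.0053]
 [-0.0144  0.0163 -0.9998]] -2.256950704160906 [-0.4048 -0.6543 -0.1906]
knob [318.5388 188.426 ]
```

View pics/k8.png

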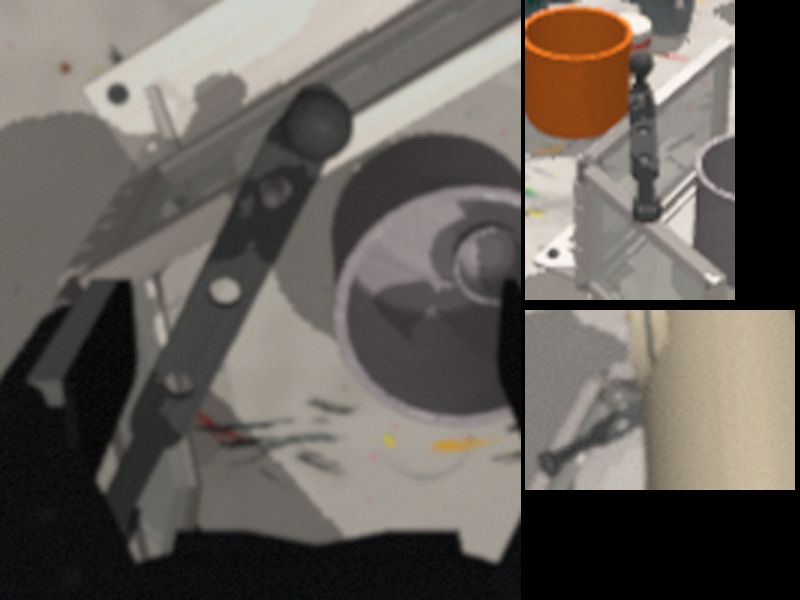

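The last picture shows the knob at wrist-crop (313,124), the pin in the outer hole at (275,190), the middle hole at (224,291) and the inner hole at (178,382). The stay is still seated.

```bash
python3 - <<'E'
from h import *
import pickle
np.set_printoptions(precision=4,suppress=True)
c=pickle.load(open('c8.pkl','rb'));W=c['wrist'];o=get_obs()
px=lambda x,y:(200+(x+.5)/2.605-.5,140+(y+.5)/2.6087-.5)
k=onz(W,*px(313,124),.1765);print('knob',k,'+side',tri([ray(W,*px(313,124)),ray(c['side'],275+116.5/3,155+66.5/3)]))
# refine holes: bright blob centroid in hole windows
P={}
for n,q in(('outer',(275,190)),('mid',(224,291)),('inner',(178,382))): P[n]=onz(W,*px(*q),.152);print(n,P[n])
# dark knob extents along row through the centre
g=cv2.cvtColor(W['img'],cv2.COLOR_RGB2GRAY);u,v=px(313,124)
print(g[int(v)-16:int(v)-2:1,int(u)],g[int(v)-3,int(u)-18:int(u)+20])
print('pivot est',P['mid']-(k-P['inner'])/np.linalg.norm((k-P['inner'])[:2])*.122)
M=R.from_quat(o['ee_rot']).as_matrix();print('shift to knob tcp.159',M.T@(np.array([k[0],k[1],.159])-o['position']))
E
```

```text
knob [0.6072 0.0155 0.1765] +side [0.6055 0.016  0.1712]
outer [0.5884 0.0449 0.152 ]
mid [0.5654 0.0852 0.152 ]
inner [0.543  0.1244 0.152 ]
[97 75 55 43 37 40 44 46 50 55 58 59 62 63] [ 93  91  92  95  94  89  79  59  42  37  44  46  49  53  53  57  59  61
  63  62  63  64  62  63  59  63  61  61  60  58  55  52  52  63  98 139
 166 183]
pivot est [0.5035 0.1903 0.1284]
shift to knob tcp.159 [ 0.0094 -0.001   0.1026]
```

Emit:
jog_arm(plan=[[[0.008, 0.007, 0], [0.004, 0, 0.015], 0.06], [[0.016, 0.014, 0], [0.009, -0.0005, 0.035], 0.06], [[0.016, 0.014, 0], [0.009, -0.0005, 0.06], 0.06], [[0.016, 0.014, 0], [0.009, -0.0005, 0.08], 0.06], [[0.016, 0.014, 0], [0.009, -0.0005, 0.095], 0.06], [[0.016, 0.014, 0], [0.009, -0.0005, 0.102], 0.06], [[0.016, 0.014, 0], [0.009, -0.0005, 0.102], 0.05], [[0.016, 0.014, 0], [0.009, -0.0005, 0.102], 0.045]], force=30)

```text
clock: 10.18
position: [0.607, 0.0156, 0.1604]
ee_rot: [0.955, -0.296, 0.0, 0.0]
ft_force: [-0.5, -0.1, 0.5]
grip_width: 0.526
grasp_force: 0.0
```

Emit:
jog_arm(plan=[[[0, 0, 0], [0, 0, 0], 0.035], [[0, 0, 0], [0, 0, 0], 0.025], [[0, 0, 0], [0, 0, 0], 0.015], [[0, 0, 0], [0, 0, 0], 0.01], [[0, 0, 0], [0, 0, 0], 0.01], [[0, 0, 0], [0, 0, 0], 0.01]])

```text
clock: 10.68
position: [0.6071, 0.0155, 0.1603]
ee_rot: [0.955, -0.296, 0.001, 0.0]
ft_force: [0.4, 0.8, 1.5]
grip_width: 0.118
grasp_force: 1.6
```

```bash
cat > path.py <<'E'
from h import *
np.set_printoptions(precision=4,suppress=True)
pin=np.array([.588,.045]);hinge=np.array([.5938,.1448]);a0=np.radians(152.7)
def knob(phi,th,to=None):
    pv=hinge+.1*np.array([np.cos(a0+phi),np.sin(a0+phi)]);u=(pin if to is None else to)-pv;u/=np.linalg.norm(u)
    return np.array([*(pv+u*(.203*np.cos(th)-.0245*np.sin(th))),.1515+.203*np.sin(th)+.0245*np.cos(th)]),np.degrees(np.arctan2(u[1],u[0]))
E
python3 - <<'E'
from path import *
o=get_obs();M=R.from_quat(o['ee_rot']).as_matrix()
print(o['clock'],o['position'],M,o['grip_width'],o['grasp_force'],o['ft_force'],o['joint_pos'][6])
k0,_=knob(0,0);print(k0)
for ph,th in [(0,.05),(0,.1),(0,.14),(0,.18)]+[(p,.18) for p in np.arange(.085,.69,.085)]+[(.68,.13),(.68,.08),(.68,.04),(.68,0)]:
    k,y=knob(ph,th);print(round(ph,3),th,k,round(y,1),'tool',M.T@(k-k0))
E
```

```text
10.6833 [0.6071 0.0155 0.1603] [[ 0.8253 -0.5647  0.0009]
 [-0.5647 -0.8253 -0.0005]
 [ 0.001  -0.0001 -1.    ]] 0.11839494959385648 1.5722335875034332 [0.3902 0.7843 1.5025] -2.2354084083970904
[0.6055 0.0143 0.176 ]
0 0.05 [0.6048 0.0156 0.1861] -60.3 tool [-0.0013 -0.0006 -0.0101]
0 0.1 [0.6038 0.0173 0.1961] -60.3 tool [-0.0031 -0.0015 -0.0201]
0 0.14 [0.6028 0.019  0.2041] -60.3 tool [-0.0048 -0.0024 -0.0281]
0 0.18 [0.6017 0.021  0.2119] -60.3 tool [-0.0069 -0.0034 -0.036 ]
0.085 0.18 [0.6052 0.0175 0.2119] -57.9 tool [-0.002  -0.0025 -0.0359]
0.17 0.18 [0.6093 0.0141 0.2119] -55.4 tool [ 0.0033 -0.002  -0.0359]
0.255 0.18 [0.6138 0.0108 0.2119] -53.0 tool [ 0.0089 -0.0018 -0.0359]
0.34 0.18 [0.6188 0.0075 0.2119] -50.6 tool [ 0.0149 -0.0019 -0.0359]
0.425 0.18 [0.6243 0.0045 0.2119] -48.1 tool [ 0.0211 -0.0025 -0.0359]
0.51 0.18 [0.6303 0.0017 0.2119] -45.7 tool [ 0.0277 -0.0036 -0.0359]
0.595 0.18 [ 0.6368 -0.0009  0.2119] -43.3 tool [ 0.0344 -0.0051 -0.0359]
0.68 0.18 [ 0.6437 -0.0031  0.2119] -40.8 tool [ 0.0414 -0.0072 -0.0359]
0.68 0.13 [ 0.6458 -0.0049  0.2021] -40.8 tool [ 0.0441 -0.0069 -0.0261]
0.68 0.08 [ 0.6475 -0.0064  0.1921] -40.8 tool [ 0.0464 -0.0066 -0.0161]
0.68 0.04 [ 0.6486 -0.0074  0.1841] -40.8 tool [ 0.0478 -0.0065 -0.008 ]
0.68 0 [ 0.6495 -0.0081  0.176 ] -40.8 tool [ 0.049  -0.0063  0.0001]
```

The opening read 10 mm, exactly what I commanded, and not the ball's 24 mm. I'll command it shut to find out what, if anything, is between the pads.

Emit:
jog_arm(plan=[[[0, 0, 0], [0, 0, 0], 0.005], [[0, 0, 0], [0, 0, 0], 0.0], [[0, 0, 0], [0, 0, 0], 0.0]])

```text
clock: 10.93
position: [0.6069, 0.0156, 0.1601]
ee_rot: [0.955, -0.296, 0.0, 0.0]
ft_force: [-0.2, -0.1, 1.9]
grip_width: 0.004
grasp_force: 1.3
```

```bash
python3 - <<'E'
from path import *
import pickle
d={n:snap(n) for n in('wrist','side')};pickle.dump(d,open('c9.pkl','wb'))
o=get_obs();print(o['clock'],o['position'],o['grip_width'],o['grasp_force'],o['ft_force'])
W,S=d['wrist'],d['side']
for n,p in(('knob',[.6066,.015,.176]),('tcp',o['position']),('outer',[.588,.045,.152]),('mid',[.5654,.0852,.152])): print(n,proj(W,np.array(p)),proj(S,np.array(p)))
g=cv2.cvtColor(W['img'],cv2.COLOR_RGB2GRAY);u,v=proj(W,np.array([.6066,.015,.176])).astype(int)
print(g[v-40:v+44:4,u-60:u+64:4])
E
```

```text
11.0333 [0.6069 0.0156 0.16  ] 0.003860949515254605 1.3579342514276505 [ 1.0441 -0.2078  2.8682]
knob [320.9609 249.4956] [313.5285 175.4635]
tcp [319.9168 237.7556] [313.2489 180.4562]
outer [299.2864 277.9669] [314.1137 189.1869]
mid [271.2494 330.4125] [314.3941 197.9637]
[[108 112 112 111 109 109 107 107 105  82  92 107  99  87  90  92  99 105
  104 104 105 106 104 106 105 105 101 103 102  95  75]
 [112 111 111 109 108 107 107  93  82 105 103  90  90  89  95 102 105 103
  104 106 106 104 104 106 105 103 103  98  78  74  80]
 [112 110 108 107 107  98  80  99 105  92  90  92  94  99  94  83  86 103
  105 106 107 106 106 105 103 100  83  75  79 110 173]
 [110 109 109 105  83  94 105  96  89  89  88  96 101  57  51  59  55  54
   91 106 106 105 104 103  88  76  77  98 167 195 196]
 [107 108  88  85 106 102  92  91  91  86  82 101  71  36  39  34  36  62
   59 104 105 106  95  75  77  88 154 195 197 197 197]
 [ 98  80 101 106  93  92  93  95  92  88  96  99  40  30  27  33  33  32
   51  99 102  78  74  80 139 189 195 197 197 195 193]
 [ 94 107  94  92  91  93 105 101 101 101 101  70 
[... 1185 characters left out ...]
   58  59  12  11  14  31  53  51  52  53  56  88 122]
 [ 98  88  73  75  73  47  42  41  14  14  14  25  63  69  60  11  19  65
   61  58  10  16  20  19  53  52  54  83 130 140 134]
 [ 72  72  81  96  81  40  41  30  12  11  10  10  19  55  83  20  30  82
   37  10  15  14  14  20  48  75 128 139 136 133 120]
 [ 76  99 119 119  51  41  35  13  14  10  14  14  14  13  61  17  29  36
   18  14  17  13  16  18  19 128 141 139 140 140  94]
 [ 45 114 119 112  40  42  18  15  12  19  17  10  11  12  13  22  18  13
   16  13  19  20  17  16  14  94 125 131 140 141 107]
 [ 17  55 118  68  32  17  15  15  13  14  15  15   9  14  14  24  21  11
   13   6  13   8  14  11  16  16  65 103 121 127  23]]
```

Nothing is between the pads. The wrist grid shows the dark ball just ahead of the fingertips at about u=321, v=220-240, with the tips at v≈241. I'll check the tip geometry against the camera model.

```bash
python3 - <<'E'
from path import *
import pickle
d=pickle.load(open('c9.pkl','rb'));W,S=d['wrist'],d['side'];o=get_obs();M=R.from_quat(o['ee_rot']).as_matrix();p0=np.array(o['position'])
for dx in(0,.011):
  for dz in(0,-.019,-.03): print('tool x',dx,'back',-dz,proj(W,p0+M@[dx,0,dz]))
for z in(.176,.172): 
  for k in([.6066,.015],): 
    c=np.array([*k,z]);E=np.linalg.inv(W['extrinsics']);dep=(E[:3,:3]@c+E[:3,3])[2];print('knob',proj(W,c),'r px',W['mtx'][0,0]*.012/dep)
c1=pickle.load(open('c1.pkl','rb'))['wrist'];E1=np.array(c1['extrinsics']);
EW=np.array(W['extrinsics']);T=np.eye(4);T[:3,:3]=M;T[:3,3]=p0
print('cam in tool now',(np.linalg.inv(T)@EW)[:3])
g=cv2.cvtColor(S['img'],cv2.COLOR_RGB2GRAY);print(g[160:200:2,296:332:2])
c0=pickle.load(open('c8.pkl','rb'))['side'];print(cv2.cvtColor(c0['img'],cv2.COLOR_RGB2GRAY)[160:200:2,296:332:2])
E
```

```text
tool x 0 back 0 [319.9168 237.7556]
tool x 0 back 0.019 [319.79   252.1652]
tool x 0 back 0.03 [319.7027 262.0963]
tool x 0.011 back 0 [319.8843 220.5655]
tool x 0.011 back 0.019 [319.7512 233.2874]
tool x 0.011 back 0.03 [319.6592 242.0855]
knob [320.9609 249.4956] r px 21.86706627069065
knob [320.961  246.3183] r px 21.368599537820508
cam in tool now [[-0.0004 -0.9575 -0.2886  0.0734]
 [ 1.     -0.0006  0.0008  0.0007]
 [-0.0009 -0.2886  0.9575 -0.1654]]
[[ 85  85  83  65  24  26  27  24  25  27  25  24  42  71  71  86  87 138]
 [ 85  86  84  82  65  26  23  28  26  25  51  28  82  83  85  85  84 161]
 [ 86  86  86  82  83  74  46  21  43  75  76  39  88  87  87  88  88 196]
 [ 85  86  83  83  83  80  45  27  53  86  85  41  95  93  98 102 136 208]
 [ 85  85  84  81  82  79  54  26  55  87  85  49 137 135 135 131 168 214]
 [ 85  85  85  83  90 138  67  24  55  88  79  56 138 140 140 152 215 215]
 [ 86  89 122 133 126  77  70  31  55  86  84 113 126 142 175 214 214 216]
 [131 124 104  77  78  75  77  63  78  86  84 210 204 180 189 191 194 208]
 [ 83  82  78  79  77  75  70  51  61  
[... 1662 characters left out ...]
216 217 229 244 244 193]
 [ 81  81  80  78  77  75  77 165  43  66 190 215 213 234 244 241 179 119]
 [ 79  79  80  78  77  77  78 102  57  54 120 217 232 243 239 136 119 147]
 [ 81  81  80  79  77  77  77  78  85  91  85 225 243 235 117 120 144 154]
 [ 81  80  79  78  75  75  78  90  76  88  60 199 221 118 125 146 154 150]
 [ 79  80  78  80  77  75  75  65  82  76  57 100 117 129 148 145 147 146]
 [ 80  80  79  76  78  77  82  60  60  60  59  93 124 145 149 150 148 146]
 [ 83  80  80  78  76  84 136  60  61  89  77 109 147 148 149 150 149 149]
 [ 82  80  78  78  91 149 163  79  92  84  91 112 149 147 150 150 149 151]
 [ 83  80  78 105 169 163 155  89  72 106  72 113 149 149 150 151 149 148]]
```

Both views agree: the fingertips sit about 28 mm behind the reported TCP, so the fingers closed just on top of the ball. That also matches the ladle having been held by the top of its grip. I'll open, back off, and go 28 mm lower.

Emit:
jog_arm(plan=[[[0, 0, 0], [0, 0, -0.012], 0.02], [[0, 0, 0], [0.001, 0, -0.02], 0.04], [[0, 0, 0], [0.002, 0, -0.02], 0.06], [[0, 0, 0], [0.002, 0, -0.02], 0.06], [[0, 0, 0], [0.002, 0, -0.02], 0.06], [[0, 0, 0], [0.002, 0, -0.015], 0.06], [[0, 0, 0], [0.002, 0, 0], 0.06], [[0, 0, 0], [0.002, 0, 0.01], 0.06]])

```text
clock: 11.7
position: [0.6079, 0.0144, 0.1483]
ee_rot: [0.955, -0.296, -0.0, 0.0]
ft_force: [-0.6, -0.6, -2.0]
grip_width: 0.698
grasp_force: 0.0
```

Emit:
jog_arm(plan=[[[0, 0, 0], [0, 0, 0.007], 0.06], [[0, 0, 0], [0, 0, 0.014], 0.055], [[0, 0, 0], [0, 0, 0.018], 0.05], [[0, 0, 0], [0, 0, 0.018], 0.04], [[0, 0, 0], [0, 0, 0.018], 0.03], [[0, 0, 0], [0, 0, 0.018], 0.02], [[0, 0, 0], [0, 0, 0.018], 0.015], [[0, 0, 0], [0, 0, 0.018], 0.015]])

```text
clock: 12.37
position: [0.6087, 0.0144, 0.1324]
ee_rot: [0.955, -0.296, 0.0, 0.0]
ft_force: [0.9, -0.2, 0.9]
grip_width: 0.254
grasp_force: 29.3
```

```bash
python3 - <<'E'
from path import *
o=get_obs();print(o['clock'],o['position'],R.from_quat(o['ee_rot']).as_matrix(),o['grip_width']*85.4,o['grasp_force'],o['ft_force'],o['joint_pos'])
E
```

```text
12.3667 [0.6087 0.0144 0.1324] [[ 0.8253 -0.5647  0.0009]
 [-0.5647 -0.8253 -0.0004]
 [ 0.001  -0.0002 -1.    ]] 21.71100183247502 29.308521151542664 [ 0.8874 -0.2009  0.8502] [-0.217   0.3458  0.1464  1.6139 -0.0529  1.185  -2.2302]
```

The ball is held (about 22 mm, 29 N). Lifting the stay off its pin along the pivot arc.

Emit:
jog_arm(plan=[[[0, 0, 0], [-0.0005, -0.0002, -0.004], 0.01], [[0, 0, 0], [-0.0013, -0.0006, -0.01], 0.01], [[0, 0, 0], [-0.0022, -0.001, -0.015], 0.01], [[0, 0, 0], [-0.0031, -0.0015, -0.02], 0.01], [[0, 0, 0], [-0.0048, -0.0024, -0.028], 0.01], [[0, 0, 0], [-0.0069, -0.0034, -0.036], 0.01], [[0, 0, 0], [-0.0069, -0.0034, -0.036], 0.01]])

```text
clock: 12.95
position: [0.6053, 0.0221, 0.1701]
ee_rot: [0.955, -0.295, 0.001, -0.001]
ft_force: [-0.0, -0.5, -1.5]
grip_width: 0.258
grasp_force: 29.4
```

```bash
python3 - <<'E'
from path import *
import pickle
d={n:snap(n) for n in('wrist','side','top')};pickle.dump(d,open('c10.pkl','wb'))
o=get_obs();print(o['clock'],o['position'],o['grip_width']*85.4,o['grasp_force'],o['ft_force'])
W,S=d['wrist'],d['side']
pv=hinge+.1*np.array([np.cos(a0),np.sin(a0)]);u=(pin-pv)/np.linalg.norm(pin-pv)
for th in(0,.18):
  for r in(.076,.122,.168):
    p=np.array([*(pv+u*r*np.cos(th)),.1515+r*np.sin(th)]);print(th,r,'W',proj(W,p),'S',proj(S,p))
g=cv2.cvtColor(W['img'],cv2.COLOR_RGB2GRAY);print(g[260:340:4,240:320:4])
E
```

```text
13.1 [0.6047 0.0212 0.168 ] 21.9730746231667 29.45602387189865 [-0.2018 -0.9456 -1.459 ]
0 0.076 W [255.7814 360.0064] S [314.8997 207.3747]
0 0.122 W [279.9634 314.112 ] S [314.491  198.0363]
0 0.168 W [306.9464 262.9017] S [314.1079 189.2828]
0.18 0.076 W [251.1649 376.2839] S [315.0118 203.2325]
0.18 0.122 W [274.3269 338.0765] S [314.6614 191.4758]
0.18 0.168 W [302.613  291.4162] S [314.3304 180.3727]
[[ 74  78  78  85  88  88 103  81  16  14  28  59  60  49  12  21  32  30
   34  30]
 [ 77  79  80  85  85  97  95  32  16  18  47  60  60  35  13  17  28  36
   36  28]
 [ 78  79  78  84  83  81  70  14  15  14  56  60  62  21  14  25  30  35
   34  34]
 [ 79  79  80  77  74  78  58  12  14  18  60  60  59  11   7  32  33  34
   32  34]
 [ 79  81  74  77  94 108  32  13  14  14  35  76  83  21  12  32  33  34
   34  35]
 [ 76  75  89 117  94  15  13  12  11  15   9  19  83  22  13  33  34  36
   35  38]
 [ 82 111 122 121  22  14  13  18  21  15  13  10  39  18   8  32  35  34
   37  38]
 [122 122 114  71  16  13  10  11  15  13  15  12  15  21  13  32  32  35
   38  38]
 [ 45  24 
[... 310 characters left out ...]
  40  48
   50  52]
 [ 14  16  16  17  11  15  15  14   7   8  12  18  14  17  23  41  47  64
   72 153]
 [ 17  14  15  12  12  14  11  12  15  15  11  14  15  19  27  52  61  64
  136 154]
 [ 20  16  12  12  12  16  13  15  15  15  12  16  16  33  39  61  63  96
  155 155]
 [ 18  17  11  15  19  12  13  14  16  11  14  14  16  44  51  64  69 151
  154 154]
 [ 19  10  16  17  17  12  19  14  10  16  14  13  21  65  63  63 129 153
  150 152]
 [ 21  13  10  15  13  16  18  14  12  12  14  12  32  64  61  85 152 150
  150 151]
 [ 18  14  12  11  14  13  18  14  12  13  13  14  31  64  63 147 150 151
  150 152]
 [ 15  16  11  16  14  16  18  14  13  13   7  10  29  65  85 134 151 150
  152 155]]
```

The bright through-hole at wrist (300,296) matches the prediction for the outer hole with the stay tipped 0.18 rad (303,291). The stay is off the pin, so I'll swing it in.

Emit:
jog_arm(plan=[[[0, 0, 0], [0.0015, 0.0003, 0], 0.01], [[0, 0, 0], [0.004, 0.0008, 0], 0.01], [[0, 0, 0], [0.007, 0.0011, 0], 0.01], [[0, 0, 0], [0.0102, 0.0014, 0], 0.01], [[0, 0, 0], [0.013, 0.0015, 0], 0.01], [[0, 0, 0], [0.0158, 0.0016, 0], 0.01], [[0, 0, 0], [0.0188, 0.0016, 0], 0.01], [[0, 0, 0], [0.0218, 0.0015, 0], 0.01]])

```text
clock: 13.77
position: [0.6221, 0.0072, 0.1679]
ee_rot: [0.955, -0.296, 0.0, 0.0]
ft_force: [-0.5, 0.1, -1.1]
grip_width: 0.259
grasp_force: 29.6
```

Emit:
jog_arm(plan=[[[0, 0, 0], [0.003, -0.0003, 0], 0.01], [[0, 0, 0], [0.0062, -0.0006, 0], 0.01], [[0, 0, 0], [0.0095, -0.0011, 0], 0.01], [[0, 0, 0], [0.0128, -0.0017, 0], 0.01], [[0, 0, 0], [0.0162, -0.0024, 0], 0.01], [[0, 0, 0], [0.0195, -0.0032, 0], 0.01], [[0, 0, 0], [0.0235, -0.0044, 0], 0.01], [[0, 0, 0], [0.0265, -0.0053, 0], 0.01]])

```text
clock: 14.43
position: [0.6471, -0.0033, 0.1679]
ee_rot: [0.955, -0.296, 0.0, 0.0]
ft_force: [-3.4, -0.6, -1.9]
grip_width: 0.257
grasp_force: 29.6
```

```bash
python3 - <<'E'
from path import *
import pickle
d={n:snap(n) for n in('wrist','side','top')};pickle.dump(d,open('c11.pkl','wb'))
o=get_obs();M=R.from_quat(o['ee_rot']).as_matrix();print(o['clock'],o['position'],o['grip_width']*85.4,o['grasp_force'],o['ft_force'])
W,S=d['wrist'],d['side']
print('tcp expected',np.array([.6087,.0144,0])+knob(.68,.18)[0]-knob(0,0)[0])
k,_=knob(.68,.18);pv=hinge+.1*np.array([np.cos(a0+.68),np.sin(a0+.68)]);u=(pin-pv)/np.linalg.norm(pin-pv)
for r in(.076,.122,.168):
    p=np.array([*(pv+u*r*np.cos(.18)),.154+r*np.sin(.18)]);print(r,p,'W',proj(W,p),'S',proj(S,p))
print('pintip',proj(W,np.array([*pin,.163])),proj(S,np.array([*pin,.163])))
p=hinge+.2*np.array([np.cos(a0+.68),np.sin(a0+.68)]);print('wing end',p,proj(S,np.array([*p,.145])),proj(W,np.array([*p,.145])))
# bright holes seen in the dark bar of the side view
g=cv2.cvtColor(S['img'],cv2.COLOR_RGB2GRAY);print(g[170:216:2,296:346:2])
E
```

```text
14.5833 [ 0.6468 -0.0033  0.1678] 22.0637543082131 29.638862013816833 [-2.2921 -0.4535 -2.289 ]
tcp expected [ 0.6469 -0.003   0.0359]
0.076 [0.5524 0.0757 0.1676] W [303.7761 394.9121] S [320.4367 192.6822]
0.122 [0.5867 0.0461 0.1758] W [309.7055 353.1222] S [314.4941 182.0461]
0.168 [0.6209 0.0165 0.1841] W [317.0602 301.2867] S [308.8476 171.94  ]
pintip [310.6203 336.6019] [314.1863 185.7744]
wing end [0.3979 0.1044] [369.1448 221.4152] [376.1789 491.6218]
[[ 86  85  86  64  62  60  61  69  85  90 113 138 140 139 140 152 216 216
  213 216 225 237 235 185 148]
 [ 85  86 117 114  57  60  55  86 106 123 125 134 126 142 175 214 214 216
  213 228 236 233 147 113 133]
 [123 118  99  78  55  65  71  81  96 121 133 209 205 180 189 190 195 210
  232 235 229 123 116 115 135]
 [ 80  80  80  80  71  63  95  93  93 104 138 212 214 216 216 213 216 240
  244 230 112 119 120 114 137]
 [ 83  81  79  78  78  62  95  94  94  94 194 213 216 216 217 214 243 243
  208 119 131 131 122 115 211]
 [ 80  79  80  78  77  71  86  94  94  93 130 215 216 217 229 244 244 193
  117 134 155 123 123 120 218]
 [ 8
[... 1081 characters left out ...]
49 148 147 139  82  57  61  66 148 153
  148 150 180 178 115  87  89]
 [154 169 168 134 117 126 146 147 148 149 150 153 166 112  61  61 119 165
  164 180 126  81  84  87  89]
 [153 167 128 119 136 146 146 145 148 148 159 167 171 160  57  61  71 167
  181 151  83  84  85  87  86]
 [130 136 142 150 148 145 145 147 147 163 138 113 165 156 106  62  60 101
  184  82  83  85  86  88  89]
 [130 168 170 170 171 168 158 157 162 170 153 145 171 171 158  58  60  66
  109  68  82  85  88  88  89]
 [133 123 128 145 154 159 172 173 169 169 169 167 162 169 154  49  63  80
   78  49  82  85  87  87  90]
 [170 113 122 128 129 129 130 129 145 154 154 171 173 169 161  77  54  77
   69  51  92  85  87  87  87]]
```

```bash
python3 - <<'E'
from path import *
import pickle
c8=pickle.load(open('c8.pkl','rb'));c11=pickle.load(open('c11.pkl','rb'))
def peaks(c,q,r=6):
    g=cv2.cvtColor(c['img'],cv2.COLOR_RGB2GRAY).astype(int);u,v=np.round(q).astype(int)
    return g[v-r:v+r+1,u-r:u+r+1]
pv=hinge+.1*np.array([np.cos(a0),np.sin(a0)]);u=(pin-pv)/np.linalg.norm(pin-pv)
for r in(.076,.122):
    q=proj(c8['side'],np.array([*(pv+u*r),.1525]));print('c8 S',r,q);print(peaks(c8['side'],q,5))
for q in((314.5,182),(320.4,193)): print('c11 S',q);print(peaks(c11['side'],q,6))
g=cv2.cvtColor(c11['wrist']['img'],cv2.COLOR_RGB2GRAY);print('c11 W rows 280..364/4, cols 280..344/3');print(g[280:364:4,280:344:3])
E
```

```text
c8 S 0.076 [314.9071 207.0533]
[[104  94  94  94  94  94  94  93 104 131 147]
 [103  94  95  94  94  93  93  93 103 131 159]
 [ 99  95  94  93  93  94  94  93 104 140 167]
 [ 94  93  93  90  89  89  91  94 105 140 166]
 [ 83  83  88  74  69  70  77  90 104 141 165]
 [ 84  66  77  83  96  92  69  83  99 132 165]
 [ 95  60  63  92 120 115  85  86  93 118 161]
 [ 94  61  60  75 104 100  93  93  95 119 159]
 [ 94  62  61  67  79  78  84  94  96 123 167]
 [ 94  61  61  61  61  59  66  79  79 114 170]
 [ 95  58  60  60  61  60  60  61  60 105 171]]
c8 S 0.122 [314.498  197.7213]
[[105  60  61  60  66  74  60  59  66  93 130]
 [126  60  60  61  71  89  78  77  82 109 143]
 [144  59  66  78  82  93  91  92  95 116 147]
 [146  79  82  92  90  84  84  91  92 112 149]
 [148  94  89  74  66  60  65  77  93 112 149]
 [129  89  89  72  87 106  86  72  93 113 148]
 [106  83  93  90 105 121 103  85  94 109 145]
 [109  91  94  94  94  93  93  93  94 106 138]
 [119 100  94  94  95  94  93  94  94 105 137]
 [133 104  94  94  94  94  94  94  93 104 131]
 [138 103  94  95  94  94  93  93  93 103 131]]
c1
[... 2760 characters left out ...]
5  63  61  64  66  65  63  84
   91  92  54  51]
 [  9  15  12  84  81  63  63  63  64  64  64  64  63  64  65  64  63  89
   93  93  58  50]
 [ 11  10  16  72  69  63  65  64  65  62  65  60  64  65  66  61  77 136
  106  94  60  73]
 [ 14  13  12  19  23  25  33  46  54  59  63  61  65  65  64  63  88 146
  141 134  73  59]
 [ 12  15  10  17  15  15  15   7  15  14  12  18  26  38  42  34  23  22
   13  11  12  11]
 [ 11  11  13  12  10  11  11  15   9  11   9  10  16  12  18  12  10  14
   13  13   8  12]
 [ 14  12  13  15  14  10  13  13  13  11  16  11  15  11  13  15  12  10
   15  11  13  14]
 [ 11  13   9  15   9  12  15  15  12  16  10  16  10  10  15  14  15  12
   12  17  13  14]]
```

The holes seen in the side view sit within about 1 px of where they should be for wing 0.68. I'll lower slowly onto the pin and watch the force.

Emit:
jog_arm(plan=[[[0, 0, 0], [0.0012, 0.0001, 0.004], 0.01], [[0, 0, 0], [0.002, 0.0002, 0.007], 0.01], [[0, 0, 0], [0.0027, 0.0003, 0.01], 0.01], [[0, 0, 0], [0.0035, 0.0004, 0.013], 0.01], [[0, 0, 0], [0.0042, 0.0005, 0.016], 0.01], [[0, 0, 0], [0.005, 0.0006, 0.02], 0.01], [[0, 0, 0], [0.005, 0.0006, 0.02], 0.01]])

```text
clock: 15.17
position: [0.651, -0.0072, 0.1474]
ee_rot: [0.955, -0.296, 0.001, 0.0]
ft_force: [3.6, -3.4, -2.5]
grip_width: 0.255
grasp_force: 29.6
```

```bash
python3 - <<'E'
from path import *
import pickle
d={n:snap(n) for n in('wrist','side')};pickle.dump(d,open('c12.pkl','wb'))
o=get_obs();print(o['clock'],o['position'],o['grip_width']*85.4,o['grasp_force'],o['ft_force'],o['torque'])
S=d['side'];pv=hinge+.1*np.array([np.cos(a0+.68),np.sin(a0+.68)]);u=(pin-pv)/np.linalg.norm(pin-pv)
for r in(.076,.122):
    q=proj(S,np.array([*(pv+u*r),.1525+r*.08]));print(r,q);a=np.round(q).astype(int);print(cv2.cvtColor(S['img'],cv2.COLOR_RGB2GRAY)[a[1]-6:a[1]+7,a[0]-6:a[0]+7])
E
```

```text
15.2667 [ 0.6509 -0.0073  0.1478] 22.00231969089793 29.609303176403046 [ 3.1167 -5.2459 -2.3982] [-0.8138 -0.6844  0.3871]
0.076 [320.1843 195.3236]
[[ 94  93  93  92  93 113 145 118 119 127 140 150 148]
 [ 94  93  93  92  91  95 103 115 128 143 148 147 145]
 [ 94  93  94  93  93  94  94 111 139 146 148 148 147]
 [ 93  95  94  95  93  93  93 106 136 147 147 149 148]
 [ 89  95  94  94  93  93  92  95 116 139 148 149 148]
 [ 74  95  95  93  88  88  89  91  97 120 148 149 148]
 [ 67  77  79  78  72  67  69  76  87 107 139 150 148]
 [ 86  52  60  64  79  92  89  75  78  98 116 140 150]
 [111  71  56  63  83 107 107  87  84  93  96 120 150]
 [136 114  72  56  63  77  83  73  79  82  93 107 140]
 [149 142 111  50  61  62  61  61  60  65  78  91 116]
 [149 146 132  68  58  61  63  61  59  60  59  69  89]
 [148 148 141 110  60  60  62  62  59  61  62  61  73]]
0.122 [314.1495 185.9618]
[[ 91  91  92  92  92 116 176 216 216 216 217 216 216]
 [ 93  92  92  93  92  98 138 199 216 216 215 217 217]
 [ 94  94  92  92  91  92 104 154 204 216 214 216 213]
 [ 93  93  93  93  93  90  91 116 176 215 216 211 212]
 [ 84  93  95  93  92  93  91  98 137 196 216 221 231]
 [ 68  93  94  93  88  88  94  91 104 161 225 237 243]
 [ 63  86  93  91  98 135 131  73  83 139 223 243 243]
 [ 68  69  85  90 102 145 134  78  77 110 172 230 243]
 [ 73  66  68  93  91  97 100  97  86  92 109 175 220]
 [ 76  77  75  85  95  94  94  93  93  92  93 113 145]
 [ 76 109 140  81  86  94  94  93  93  92  91  95 103]
 [ 80 126 164  91  68  93  94  93  94  93  93  94  94]
 [ 89 117 124  76  55  81  93  95  94  95  93  93  93]]
```

There is a 6 N sideways push along the bar, outwards, and no upward force. So the pin is in the hole, touching one side. I'll continue down 1.5 mm farther outwards.

Emit:
jog_arm(plan=[[[0, 0, 0], [0.0015, 0, 0.001], 0.01], [[0, 0, 0], [0.002, 0, 0.004], 0.01], [[0, 0, 0], [0.0027, 0.0001, 0.007], 0.01], [[0, 0, 0], [0.0033, 0.0002, 0.01], 0.01], [[0, 0, 0], [0.0038, 0.0003, 0.013], 0.01], [[0, 0, 0], [0.0041, 0.0003, 0.0155], 0.01], [[0, 0, 0], [0.0041, 0.0003, 0.0155], 0.01]])

```text
clock: 15.85
position: [0.6534, -0.0087, 0.1317]
ee_rot: [0.955, -0.295, -0.0, 0.0]
ft_force: [1.1, -1.0, 0.6]
grip_width: 0.261
grasp_force: 29.9
```

It is fully down (z back at the seated level) with low forces. Letting go and rising.

Emit:
jog_arm(plan=[[[0, 0, 0], [0, 0, 0], 0.03], [[0, 0, 0], [0, 0, 0], 0.04], [[0, 0, 0], [0, 0, 0], 0.05], [[0, 0, 0], [0, 0, 0], 0.06], [[0, 0, 0], [0, 0, 0], 0.06], [[0, 0, 0], [0, 0, -0.02], 0.06], [[0, 0, 0], [0, 0, -0.05], 0.06], [[0, 0, 0], [0, 0, -0.09], 0.06]])

```text
clock: 16.52
position: [0.6521, -0.0088, 0.2208]
ee_rot: [0.955, -0.296, -0.002, 0.001]
ft_force: [1.5, 0.1, -0.2]
grip_width: 0.7
grasp_force: 0.0
```

Emit:
jog_arm(plan=[[[0, 0, 0], [0, 0, -0.03], 0.06], [[0, 0, 0], [0.02, 0, -0.05], 0.06], [[0, 0, 0], [0.03, 0, -0.05], 0.06], [[0, 0, 0], [0.03, 0, -0.05], 0.06]])

```text
clock: 16.85
position: [0.6798, -0.0275, 0.2736]
ee_rot: [0.955, -0.296, 0.001, 0.0]
ft_force: [0.0, 0.4, -0.8]
grip_width: 0.704
grasp_force: 0.0
```

```bash
python3 - <<'E'
from path import *
import pickle
d={n:snap(n) for n in('wrist','side','top')};pickle.dump(d,open('c13.pkl','wb'))
o=get_obs();print(o['clock'],o['position'],o['grip_width']*85.4,o['ft_force'])
W,S,T=d['wrist'],d['side'],d['top'];pv=hinge+.1*np.array([np.cos(a0+.68),np.sin(a0+.68)]);u=(pin-pv)/np.linalg.norm(pin-pv)
for r in(.076,.122,.168):
    q=proj(W,np.array([*(pv+u*r),.152]));print('W',r,q);a=np.round(q).astype(int)
    if r>.1 and 12<a[1]<385: print(cv2.cvtColor(W['img'],cv2.COLOR_RGB2GRAY)[a[1]-14:a[1]+15:2,a[0]-14:a[0]+15:2])
for r in(.076,.168):
    q=proj(S,np.array([*(pv+u*r),.1525]));print('S',r,q);a=np.round(q).astype(int);print(cv2.cvtColor(S['img'],cv2.COLOR_RGB2GRAY)[a[1]-5:a[1]+6,a[0]-5:a[0]+6])
# ladle and pots
def mask(c,b):
    u0,v0,u1,v1=b;im=cv2.cvtColor(c['img'],cv2.COLOR_RGB2HSV)[v0:v1,u0:u1]
    m=((im[...,0]<18)&(im[...,1]>110)&(im[...,2]>50));ys,xs=np.nonzero(m);return [round(float(t),1) for t in (xs.mean()+u0,ys.mean()+v0,len(xs))]
for n in('c7.pkl','c13.pkl'): print(n,'grip in side',mask(pickle.load(open(n,'rb'))['side'],(355,175,385,215)))
print('pot S',rim(S,(.4748,.0172),.103,.0625))
E
```

```text
17.0 [ 0.6778 -0.0253  0.2713] 59.923351290888775 [ 0.418  -0.1191 -0.5217]
W 0.076 [309.3208 325.3402]
W 0.122 [313.4429 290.4887]
[[106 108  95  68  71  68  69  68  68  68  70  70  67 110 189]
 [107 107  91  69  70  69  69  68  71  66  71  70  69 124 195]
 [106 103  82  69  70  70  69  69  69  69  69  69  69 119 189]
 [ 96  85  74  69  68  68  70  67  67  68  70  69  70 102 149]
 [ 80  78  72  71  69  70  69  69  69  69  69  70  73 119 132]
 [ 79  77  71  70  70  69  67  67  66  70  70  69  75 122 127]
 [ 87  86  70  71  68  67  61  63  65  70  68  68  74 103 100]
 [131 111  71  69  68  71  58  66  71  74  68  69  73  93  97]
 [145  94  69  68  62  68  77  87  82  75  65  68  76  95  98]
 [155  92  69  70  55  71 114 131 105  62  63  68  80  97  97]
 [154  98  70  69  63  81 129 145 112  61  67  69  81  97  97]
 [167  99  71  71  68  71  99 113  85  68  67  71  86  98  98]
 [148  86  70  70  70  69  69  70  68  70  70  71  90  98  97]
 [168  96  68  69  69  70  69  68  69  70  68  73  94 100  98]
 [165 102  71  69  71  68  69  66  70  71  67  74  94  98  97]]
W 0.168 [317.9056 252.
[... 1507 characters left out ...]
308.3854 181.2039]
[[ 45  44  53  73  84  77  87 108 124 122 121]
 [ 54  53  54  69  92  87  89  99 107 103 100]
 [ 60  67  79  84  95  94  91  84  79  77  84]
 [ 68  85  94  92  94  94  94  87  90 106 126]
 [ 76  94  94  92  88  86  88  92 102 133 179]
 [ 70  96  91  81  68  61  65  82  96 138 201]
 [ 61  82  89  75  67  67  73  81  94 124 183]
 [ 67  64  83  89  89  90  91  92  92 103 141]
 [ 76  68  67  85  96  94  94  92  92  93 104]
 [ 80  74  61  69  94  94  94  92  93  91  95]
 [ 78  76  68  62  85  93  94  94  95 108 141]]
c7.pkl grip in side [368.8, 193.2, 147.0]
c13.pkl grip in side [368.7, 193.0, 150.0]
pot S (array([0.4806, 0.0169, 0.0652]), 28, np.float64(0.0014228060158048006))
```

The stay is level and the pin's bright tip shows in the middle hole at wrist (313,294). The hole positions match wing 0.68 within about 1 px, and the ladle grip is unmoved in the side view. Handing in.

```bash
python3 -c "
from h import *
print(proj(snap('wrist'),np.array([.588,.045,.163])),get_obs()['clock']);print(hand_in())"
```

```text
[313.35046887 294.83741563] 17.05
the job is handed in; nothing more can be done
None
```

The ladle hangs by its hook on the steel mixing pot's rim with the bowl inside. The stay lies level with its middle hole over the pin, and the job was handed in at about 17 s with no verdict returned.

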